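Turn the wooden spoon bowl-up in its crock

ROBOT

A 6-joint arm with a two-finger parallel gripper is mounted at the origin on the work surface. World frame = base frame: x ahead of the robot, y to its left, z up, the work surface at z = 0. Lengths are in m, angles in degrees, forces in N, time in s.
With the tool pointing down it reaches from about 0.375 to 0.9 m from the base axis. Payload 3.1 kg.
Tool frame: the origin (TCP) lies at the very end of the fingers, on their centre line; the grasp point (between the pads) lies 19 mm behind it; z points along the fingers, y is the line along which they close (so a half turn about z gives the same grasp; the last joint's range is limited). The gripper opens to 87 mm and grips with 3 to 60 N. Pads are 19 mm wide; open, the fingers measure 117 mm over their backs; the gripper's body (75 mm by 190 mm) begins 51 mm behind the grasp point.
Start: joints at [53.715, 30.224, 82.088, -0, 67.689, -10.227], TCP at [0.275, 0.561, 0.223] pointing down, gripper open.
Joint ranges: [-176.69, 176.69], [-43.24, 126.21], [12.49, 139.97], [-82, 262], [0, 151.66], [-163.58, 163.58]. Speed limits (degrees/s): [159.86, 159.86, 180, 180, 180, 180].

INTERFACE

Orientations are given as a 3x3 rotation matrix whose columns are the frame's x, y, z axes.
In Python, from rig import bot, imaging gives the robot as it stands.
- The arm moves only by the tool drive_tool, never from a script. Its argument "deltas" is text: rows parted by semicolons, each of 5 numbers parted by spaces: the finger opening in mm, from 0 to 87, then the shift along the world's x, y, z in mm, then the turn about the world's z in rad. In form: jaw dx dy dz twist; .... A call has 1 to 12 rows; each row is the pose to reach, as a shift and turn from the pose commanded when the call began; what a row does not reach only later rows make up. A row lasts 1/10 s, in which the tool goes at most 50 mm and 8.59 degrees, less where a joint would pass 70% of its speed; a pose out of reach is approached as far as the arm can. A call with a gripper value outside its range is refused whole. The fingers move at their own pace and stop on an object; the grip force is fixed at half the most. Time passes only in rows, so rows that repeat a pose let the fingers close. It gives the time, the measured TCP pose, the force, the opening and the grip force at its end, in the units of the state.
- bot.read_state(): the state, without advancing time (a new reading comes with each control period).
- imaging.capture(name): name is "side" or "top" or "wrist"; returns the picture (480x640x3 uint8, red, green, blue); there is no depth.
- imaging.camera_model(name): a dict with "fx", "fy", "cx", "cy" (pixels), "dist" ([k1, k2, p1, p2, k3] as OpenCV has them; the pictures are not rectified), "T" (4x4, takes a point from camera to world coordinates). Camera axes: x right, y down, z forward; pixel columns grow to the right and rows downward; lengths in m; the calibration is good to about 2 mm. A picture is of the moment at which its call begins: read the wrist's pose just before it. camera_model takes no time and is no camera call; for the wrist camera it gives the pose at the moment of the call.
- bot.hand_in(): hands the job in; it is judged then, once.
The state is a dict: "time_s": time; "joint_positions": joint angles; "qvel": joint speeds; "tau": joint torques, N m; "position": TCP position; "tcp_rot": TCP orientation; "force": force on the tool from outside, world axes, zero at the start; "moment": the same for the moment, N m; "opening": opening from 0.0 (shut) to 1.0 (fully open); "grasp_force": force on a finger pad.
Only numpy, scipy, OpenCV 4.12 (cv2) and the standard library are available. Lean on these libraries where they do the work, as an engineer would, in place of code of your own. Each camera call takes 0.05 s, during which the arm holds its last target. There are 200 camera calls.

TASK

In the sorting room of a second-hand shop, utensils go on show in their crocks with the handle down and the working end up, but the wooden spoon in the brown crock was put in bowl-down. Draw it right out, turn it end for end and lower it back into the same crock handle first, gently, not letting go until the handle end stands on the bottom. Leave the brown crock standing where it is and do not disturb the white crock, its turner or the other goods on the bench.

Things in the scene. Friction and masses are not known exactly. Their poses are not given: they have to be found in the camera images.
- spoon_mid (a point): wooden spoon, 350 mm long, 65 g: a straight round shaft 13 mm thick and, in line with it, an oval bowl 60 mm long, 48 wide, 12 thick. This point: half-way along, on the shaft's axis, bare shaft 110 mm either way; centre of mass 9 mm from it towards the bowl. Its own x axis runs from the handle end to the bowl tip (downwards at the start), y across the bowl, z out of its hollow
- spoon_handle_end (a point): free end of the spoon's handle, on the axis, 175 mm from spoon_mid. At the start the spoon stands bowl-down in the brown crock with this end highest, leaning on the rim to the robot's left (+y), in some starts turned up to 35 degrees from there towards the robot, about 43 degrees from vertical, with about 45 mm of shaft between the rim and spoon_mid
- spoon_bowl_tip (a point): tip of the spoon's bowl, 175 mm from spoon_mid; at the bottom of the crock at the start
- brown_crock_floor (a point): brown terracotta crock with a cream band, loose on the bench, 0.75 kg, round, 110 mm wide, 104 mm high; this point: centre of its inside floor, 8 mm above the bench, z up. Inside 96 mm deep, 98 mm wide at the mouth, 92 mm at the floor; wall 6 mm. Standing handle-down in it, the spoon comes to lean on the rim at 40 to 44 degrees from vertical
- white_crock_floor (a point): white crock with a blue band, same shape and size, holding the turner; this point: centre of its inside floor, 8 mm above the bench. It may stand to the left or right of the brown one
- turner_mid (a point): slotted steel turner in the white crock, 320 mm long, already right: black handle down, blade (72 mm wide) up, leaning away from the robot, its top about 260 mm above the bench. This point: half-way along it; its own x axis runs from the handle end towards the blade (upwards)
- mug: blue mug, 82 mm wide without its handle, 92 mm high; origin under its centre
- jar: glass jar with a brass lid, 76 mm wide, 125 mm high; origin under its centre
- sugar_bowl: small white bowl, 90 mm wide, 50 mm high, between the crocks and the robot; origin under its centre
- tape: roll of brown tape lying flat, 100 mm wide, 45 mm high; origin under its centre
- lamp: small brass table lamp with a cream shade, 156 mm wide, 238 mm high; origin under its centre
- plates: stack of four white plates, 220 mm wide, 45 mm high; origin under its centre
There are look-alikes about, which are no part of the job. There is more than one size of the part that bears brown_crock_floor; the job needs the larger.

How it is judged (in metres and radians):
On the way, in this order (a step that is already met when the one before it is completed fails the run):
1. the spoon is held with its whole bowl drawn out above the brown crock's rim (z of spoon_bowl_tip in the frame of brown_crock_floor above 0.1 m and contact force between the fingers and spoon above 0.5 N), for 0.1 s.
2. still held, the spoon stands bowl-up with its handle end on the bottom of the brown crock (within 30 mm of it) (angle between spoon_mid's own x axis and vertical below 1.05 rad and z of spoon_handle_end in the frame of brown_crock_floor below 0.03 m and horizontal distance between spoon_handle_end and brown_crock_floor below 0.05 m and contact force between the fingers and spoon above 0.5 N), for 0.1 s.
At the end, for the whole second after the job is handed in: The spoon stands at rest in the brown crock, bowl up (its axis less than 60 degrees from vertical), its handle end inside within 30 mm of the crock's floor, and the brown crock stands upright (within 6 degrees) and within 40 mm of where it stood (angle between spoon_mid's own x axis and vertical below 1.05 rad and z of spoon_handle_end in the frame of brown_crock_floor below 0.03 m and horizontal distance between spoon_handle_end and brown_crock_floor below 0.05 m and linear speed of spoon below 0.02 m/s and angular speed of spoon below 0.1 rad/s and angle between brown_crock_floor's own z axis and vertical below 0.1 rad and distance of brown_crock_floor from where it was at the start of the episode below 0.04 m); the robot touches nothing.
It fails at once if the white crock or its turner disturbed (moved more than 30 mm) (distance of any of white_crock_floor, turner_mid from where it was at the start of the episode above 0.03 m).
It fails at once if another thing on the bench pushed more than 30 mm (distance of any of mug, jar, sugar_bowl, tape, lamp, plates from where it was at the start of the episode above 0.03 m).
It fails at once if the brown crock tipped more than 20 degrees (angle between brown_crock_floor's own z axis and vertical above 0.35 rad).
It fails at once if the spoon forced against the brown crock (over 40 N) (contact force between spoon and brown_crock above 40 N).
It also fails if it takes over 58 s, if anything falls off the work surface, if the arm or the gripper's body presses on something with over 40 N, if the wrist force passes 120 N, or if a joint passes its speed limit or range.

## Working session

There is one attempt and no reset: what is moved stays moved. The work goes in short steps, Python scripts to look and compute and a tool call to move; the robot and the scene stay as the last step left them, time stands still between calls to the robot, and variables do not carry over. Pictures are saved under pics/ and viewed, at most 10 in all, crops included, and the job is handed in when it is done.

Besides the shell and the picture viewer there is one more tool, called as name(argument=value, ...) on one line, values as JSON. drive_tool: Moves the arm, as the interface text tells. Its arguments: {"type":"object","properties":{"deltas":{"type":"string"}},"required":["deltas"]}

```bash
mkdir -p pics; cat > h.py <<'E'
import numpy as np, cv2
from rig import bot, imaging
def ray(m,uv):
    K=np.array([[m['fx'],0,m['cx']],[0,m['fy'],m['cy']],[0,0,1.]])
    n=cv2.undistortPoints(np.array([[uv]],float),K,np.array(m['dist'],float))[0,0]
    T=np.array(m['T']); d=T[:3,:3]@np.array([n[0],n[1],1]); return T[:3,3],d/np.linalg.norm(d)
def onz(m,uv,z):
    o,d=ray(m,uv); return o+d*(z-o[2])/d[2]
def tri(r1,r2):
    (a,u),(b,v)=r1,r2
    s=np.linalg.lstsq(np.c_[u,-v],b-a,rcond=None)[0]
    p,q=a+s[0]*u,b+s[1]*v; return (p+q)/2,np.linalg.norm(p-q)
def proj(m,P):
    K=np.array([[m['fx'],0,m['cx']],[0,m['fy'],m['cy']],[0,0,1.]]);T=np.linalg.inv(np.array(m['T']))
    return cv2.projectPoints(np.atleast_2d(np.array(P,float)),cv2.Rodrigues(T[:3,:3])[0],T[:3,3],K,np.array(m['dist'],float))[0][:,0]
def snap(name,f):
    im=imaging.capture(name); cv2.imwrite('pics/'+f,im[:,:,::-1]); return im
E
python3 - <<'E'
from h import *
for n in('side','top'):
    snap(n,n+'0.png'); m=imaging.camera_model(n); print(n,np.round(m['T'],3).tolist(),m['fx'],m['cx'],m['cy'])
print(bot.read_state())
E
```

```text
side [[0.968, -0.139, 0.208, 0.275], [-0.25, -0.574, 0.78, -0.846], [0.011, -0.807, -0.591, 0.869], [0.0, 0.0, 0.0, 1.0]] 498.3517131745938 310.34850141616715 232.37525355609026
top [[0.002, -0.984, 0.179, 0.343], [-1.0, -0.008, -0.03, 0.05], [0.031, -0.179, -0.983, 1.22], [0.0, 0.0, 0.0, 1.0]] 477.851773406721 320.65376040596936 250.10027860880038
{'time_s': 0.1, 'joint_positions': array([ 5.37157341e+01,  3.02732382e+01,  8.21491766e+01, -1.80066626e-03,
        6.76892810e+01, -1.02282808e+01]), 'qvel': array([ 0.07582638, -0.1398541 , -0.09710879, -0.08893431,  0.04944351,
       -0.13803686]), 'tau': array([-5.91413868e-05, -4.40987027e+01, -1.77150625e+01,  6.34762365e-02,
        5.33659535e-02, -1.54654094e-05]), 'position': array([0.27412471, 0.56094138, 0.22167306]), 'tcp_rot': array([[-8.98370348e-01,  4.39237340e-01, -1.13023619e-03],
       [ 4.39238679e-01,  8.98368999e-01, -1.58864623e-03],
       [ 3.17576413e-04, -1.92363612e-03, -9.99998099e-01]]), 'force': array([-0.22985081,  0.15899033,  0.5026212 ]), 'moment': array([-0.00801367, -0.03701458, -0.02837785]), 'grasp_force': 0.0, 'opening': 1.0001066489462276}
```

View pics/side0.png

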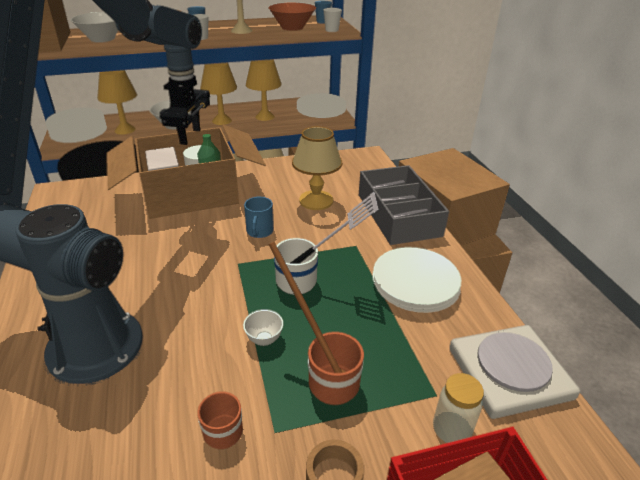

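View pics/top0.png

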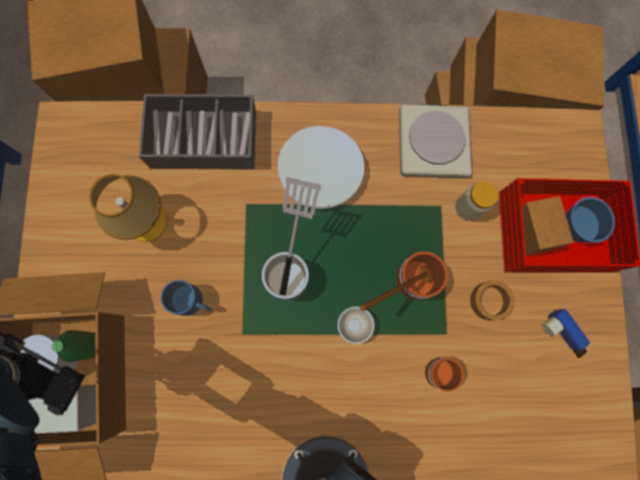

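The side view shows the spoon's shaft running from (272,246) to the larger brown crock at about (335,368). The top view shows that crock at (424,275), with the handle end near (362,309) above the sugar bowl. The brown candidates are the one at top (424,275)/side (335,368) and the one at top (446,373)/side (220,420). The first is bigger and holds the spoon, so it fits.

```bash
python3 - <<'E'
from h import *
S=cv2.imread('pics/side0.png');T=cv2.imread('pics/top0.png')
a=cv2.resize(S[220:450,190:400],None,fx=2.4,fy=2.4,interpolation=2)
b=cv2.resize(T[240:400,340:460],None,fx=2.4,fy=2.4,interpolation=2)
c=np.zeros((552,a.shape[1]+b.shape[1],3),np.uint8);c[:,:a.shape[1]]=a;c[:b.shape[0],a.shape[1]:]=b
cv2.imwrite('pics/crop.png',c)
mt,ms=imaging.camera_model('top'),imaging.camera_model('side')
# crock rims in top: terracotta mask components
h=cv2.cvtColor(T,cv2.COLOR_BGR2HSV)
for n,im in(('top',T),('side',S)):
    h=cv2.cvtColor(im,cv2.COLOR_BGR2HSV)
    k=((h[...,0]<14)|(h[...,0]>175))&(h[...,1]>110)&(h[...,2]>50)
    nn,l,st,ce=cv2.connectedComponentsWithStats(k.astype(np.uint8))
    print(n,[(st[i].tolist()) for i in range(1,nn) if st[i,4]>150])
for x,y in[(300,262),(310,300),(320,330),(335,345),(335,395),(220,440)]: print(cv2.cvtColor(S,cv2.COLOR_BGR2HSV)[y,x])
for x,y in[(375,302),(395,290),(410,284),(405,262),(446,385)]: print(cv2.cvtColor(T,cv2.COLOR_BGR2HSV)[y,x])
E
```

```text
top [[498, 177, 142, 97, 8874], [396, 252, 54, 46, 1570], [425, 357, 40, 35, 1016]]
side [[269, 3, 47, 28, 939], [269, 242, 95, 140, 2702], [309, 373, 51, 32, 777], [197, 391, 44, 43, 1488], [202, 422, 41, 28, 457], [386, 426, 163, 54, 4753]]
[30 24 65]
[ 69 122  48]
[35 81 72]
[  9 171 115]
[  9 163 117]
[  9 167 110]
[ 12 166  86]
[ 13 180  88]
[ 13 186  85]
[  9 128 146]
[  9 180  99]
```

View pics/crop.png

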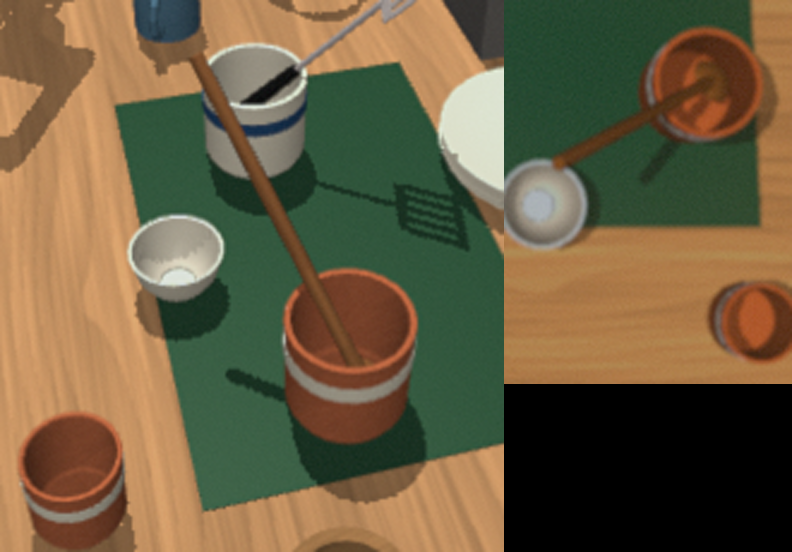

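The crop confirms the large brown crock with the cream band, spoon inside. The handle end is at about side (271,244), top (364,308).

```bash
python3 - <<'E'
from h import *
mt,ms=imaging.camera_model('top'),imaging.camera_model('side')
print('tip',tri(ray(mt,(364.3,308)),ray(ms,(271.5,245))))
def plane(m,a,b):
    o,d=ray(m,a);_,e=ray(m,b);n=np.cross(d,e);return o,n/np.linalg.norm(n)
o1,n1=plane(ms,(272,246),(328,347)); o2,n2=plane(mt,(365,308),(400,287))
D=np.cross(n1,n2);D/=np.linalg.norm(D);D*=np.sign(D[2])
P=np.linalg.lstsq(np.array([n1,n2,D]),np.array([n1@o1,n2@o2,0]),rcond=None)[0]
print('D',D,'lean',np.degrees(np.arccos(D[2])),'azim',np.degrees(np.arctan2(D[1],D[0])))
for z in(.104,.14,.27): print(z,P+D*(z-P[2])/D[2])
print('rim top',onz(mt,(422.9,274.5),.104),'side',onz(ms,(336,354),.104), 'tri',tri(ray(mt,(422.9,274.5)),ray(ms,(336,354))))
for n,u,z in(('white',(286,276),.104),('small',(446,372),.08),('sugar',(356.5,325),.05),('jar',(484,194),.125),('ring',(493,300),.02),('plates',(321,167),.045)):print(n,onz(mt,u,z))
print('mug',onz(mt,(181,297),.092),'lamp',onz(mt,(122,205),.238))
E
```

```text
tip (array([ 0.40114196, -0.06733172,  0.26219049]), np.float64(0.0022944386985540386))
D [-0.35041457  0.60830059  0.71216573] lean 44.58860057532386 azim 119.94430661051423
0.104 [ 0.48087495 -0.20885596  0.104     ]
0.14 [ 0.46316148 -0.17810635  0.14      ]
0.27 [ 0.39919618 -0.06706608  0.27      ]
rim top [ 0.48888791 -0.22748793  0.104     ] side [ 0.49211869 -0.2368398   0.104     ] tri (array([ 0.49224486, -0.23001919,  0.09547004]), np.float64(0.004495960179985641))
white [0.48351969 0.09696415 0.104     ]
small [ 0.26051599 -0.28126815  0.08      ]
sugar [ 0.37137425 -0.07350277  0.05      ]
jar [ 0.68370747 -0.38037694  0.125     ]
ring [ 0.43486318 -0.42824655  0.02      ]
plates [0.7751953  0.01349307 0.045     ]
mug [0.43347396 0.34372686 0.092     ] lamp [0.61572937 0.44231989 0.238     ]
```

drive_tool(deltas="87 0 0 100 0;87 0 0 100 0;87 185 -730 110 -0.59;87 185 -730 110 -0.59;87 185 -730 110 -0.59;87 185 -730 110 -0.59;87 185 -730 110 -0.59;87 185 -730 110 -0.59;87 185 -730 110 -0.59;87 185 -730 110 -0.59;87 185 -730 110 -0.59;87 185 -730 110 -0.59")

```text
time_s: 1.3
position: [0.3971, 0.075, 0.3291]
tcp_rot: [[-0.502, 0.865, 0.0], [0.865, 0.502, 0.0], [0.0, 0.0, -1.0]]
force: [0.8, -0.3, 0.0]
opening: 0.999
grasp_force: 0.0
```

drive_tool(deltas="87 63 -200 0 0;87 63 -200 0 0;87 63 -200 0 0;87 63 -200 0 0;87 63 -200 0 0;87 63 -200 0 0;87 63 -200 0 0")

```text
time_s: 2.0
position: [0.4594, -0.122, 0.3286]
tcp_rot: [[-0.502, 0.865, -0.002], [0.865, 0.502, 0.002], [0.002, -0.001, -1.0]]
force: [0.2, 0.6, -0.4]
opening: 1.001
grasp_force: 0.0
```

```bash
python3 - <<'E'
from h import *
s=bot.read_state();print(s['position'],s['time_s'])
m=imaging.camera_model('wrist');np.save('m1.npy',m,allow_pickle=True)
im=snap('wrist','w1.png');print(np.round(m['T'],3),m['fx'])
im=im[:,:,::-1].copy()
C=np.array([.49,-.234,.104]);t=np.linspace(0,2*np.pi,90)
for p in proj(m,C+.055*np.c_[np.cos(t),np.sin(t),0*t]):
    if (abs(p)<2000).all(): cv2.circle(im,tuple(int(v) for v in p),1,(255,0,0),-1)
for z in np.arange(.104,.27,.01):
    p=proj(m,np.array([.4809,-.2089,.104])+np.array([-.3504,.6083,.7122])*(z-.104)/.7122)[0]
    cv2.circle(im,tuple(int(v) for v in p),2,(0,255,0),-1)
cv2.imwrite('pics/w1o.png',im)
E
```

```text
[ 0.45942357 -0.1220199   0.32863037] 2.0
[[ 0.864  0.484  0.138  0.422]
 [ 0.503 -0.83  -0.24  -0.055]
 [-0.001  0.277 -0.961  0.49 ]
 [ 0.     0.     0.     1.   ]] 368.52863299034146
```

View pics/w1o.png

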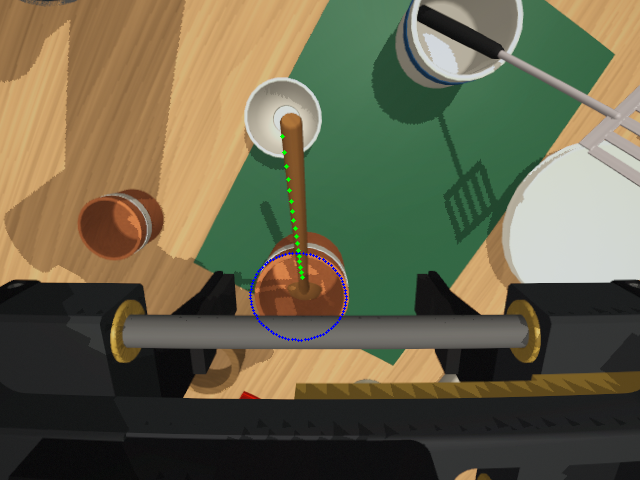

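The overlay shows the rim circle fitting within about 2 px. The real shaft runs from its tip at (291,119) to about (304,262), a few mm to the right of my line, so I'll refine it with this view.

```bash
python3 - <<'E'
from h import *
mt,ms=imaging.camera_model('top'),imaging.camera_model('side');mw=imaging.camera_model('wrist')
print('tip',tri(ray(mw,(291,118)),ray(ms,(271.5,245))),tri(ray(mw,(291,118)),ray(mt,(364.3,308))))
im=cv2.imread('pics/w1.png');h=cv2.cvtColor(im,cv2.COLOR_BGR2HSV)
sd=cv2.imread('pics/side0.png');hs=cv2.cvtColor(sd,cv2.COLOR_BGR2HSV)
k=(h[...,0]<20)&(h[...,1]>120);pts=[]
for y in range(160,230,5):
    x=np.where(k[y,270:320])[0]+270; pts.append((x.mean(),y,len(x)))
print(np.round(pts[::4],1))
ks=(hs[...,0]<20)&(hs[...,1]>110);q=[]
for y in range(285,330,4):
    x=np.where(ks[y,270:330])[0]+270; q.append((x.mean(),y,len(x)))
print(np.round(q[::3],1))
def plane(m,P):
    R=[ray(m,p[:2]) for p in P];n=np.linalg.svd(np.array([r[1] for r in R]))[2][2];return R[0][0],n
o1,n1=plane(ms,q+[(272,246)]);o2,n2=plane(mw,pts)
D=np.cross(n1,n2);D/=np.linalg.norm(D);D*=np.sign(D[2])
P=np.linalg.lstsq(np.array([n1,n2,D]),np.array([n1@o1,n2@o2,0]),rcond=None)[0]
print('D',D,'lean',np.degrees(np.arccos(D[2])),'azim',np.degrees(np.arctan2(D[1],D[0])))
for z in(.104,.137,.17,.262): print(z,P+D*(z-P[2])/D[2])
E
```

```text
tip (array([ 0.40214488, -0.06035792,  0.25706992]), np.float64(0.0025772527361759496)) (array([ 0.4008955 , -0.06240482,  0.2780151 ]), np.float64(0.0067916037018522805))
[[294.  160.   19. ]
 [295.  180.   17. ]
 [296.5 200.   16. ]
 [298.5 220.   14. ]]
[[293.  285.    7. ]
 [299.  297.    7. ]
 [305.  309.    7. ]
 [311.5 321.    6. ]]
D [-0.32861167  0.61532859  0.71650897] lean 44.23299859708318 azim 118.1041152257717
0.104 [ 0.47442621 -0.19715397  0.104     ]
0.137 [ 0.45929146 -0.168814    0.137     ]
0.17 [ 0.4441567  -0.14047403  0.17      ]
0.262 [ 0.40196285 -0.06146562  0.262     ]
```

drive_tool(deltas="87 -20 -10 0 -0.035;87 -20 -10 -50 -0.035;87 -20 -10 -100 -0.035;87 -20 -10 -140 -0.035;87 -20 -10 -168 -0.035;87 -20 -10 -168 -0.035;87 -20 -10 -168 -0.035;0 -20 -10 -168 -0.035;0 -20 -10 -168 -0.035;0 -20 -10 -168 -0.035;0 -20 -10 -168 -0.035;0 -20 -10 -168 -0.035")

```text
time_s: 3.25
position: [0.4405, -0.1333, 0.1616]
tcp_rot: [[-0.471, 0.882, 0.001], [0.882, 0.471, -0.0], [-0.001, 0.0, -1.0]]
force: [0.4, 1.3, 0.3]
opening: 0.629
grasp_force: 0.0
```

drive_tool(deltas="0 0 0 0 0;0 0 0 0 0;0 0 0 0 0;0 0 0 0 0;0 0 0 0 0;0 0 0 0 0;0 0 0 0 0;0 0 0 0 0")

```text
time_s: 4.05
position: [0.4403, -0.1332, 0.1612]
tcp_rot: [[-0.471, 0.882, -0.0], [0.882, 0.471, -0.0], [0.0, -0.0, -1.0]]
force: [-0.1, -0.9, 0.3]
opening: 0.14
grasp_force: 30.0
```

drive_tool(deltas="0 -2 4 5 0;0 -6 11 13 0;0 -11 20 23 0;0 -16 29 34 0;0 -21 38 45 0;0 -26 48 56 0;0 -31 57 67 0;0 -36 66 78 0;0 -41 76 89 0;0 -46 85 100 0;0 -51 94 111 0;0 -54 100 119 0")

```text
time_s: 5.25
position: [0.3856, -0.032, 0.2811]
tcp_rot: [[-0.472, 0.882, -0.0], [0.882, 0.472, 0.0], [0.0, 0.0, -1.0]]
force: [-0.4, -0.9, -0.1]
opening: 0.137
grasp_force: 30.0
```

```bash
python3 - <<'E'
from h import *
s=bot.read_state();print(s['position'],s['time_s'],s['force'],s['grasp_force'])
snap('side','s2.png')
E
```

```text
[ 0.3855656  -0.03204433  0.28108444] 5.25 [-0.41027744 -0.91835961 -0.14332747] 29.995019333437085
```

View pics/s2.png

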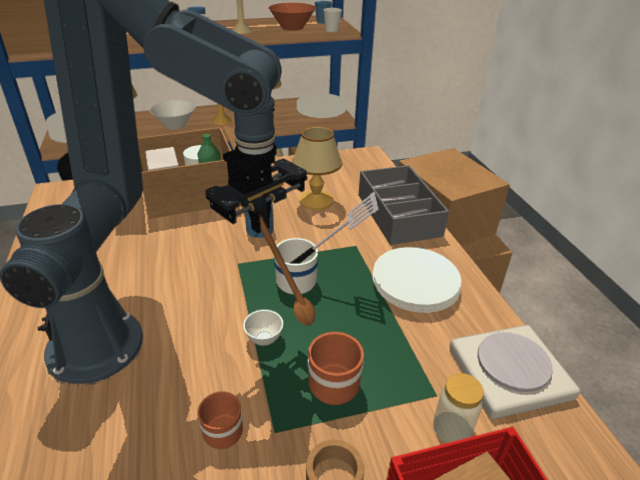

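The spoon hangs clear of the crock, with its bowl tip at side (307,325). It holds its angle firmly in the grip. I'll measure its pitch in the plane perpendicular to the fingers' closing line.

```bash
cat >> h.py <<'E'
def vplane(m,uv):
    """pixel -> point in the vertical plane through the grip, normal = closing axis; returns pos, (dist along tool -x, height) from grip"""
    s=bot.read_state();R=np.array(s['tcp_rot']);g=np.array(s['position'])-.019*R[:,2]
    o,d=ray(m,uv);n=R[:,1];p=o+d*(n@(g-o))/(n@d);v=p-g
    return p,v@R[:,0],v[2]
E
python3 - <<'E'
from h import *
ms=imaging.camera_model('side')
for uv in((307,324),(298,300),(272,238)):
    p,a,z=vplane(ms,uv);print(uv,p.round(3),round(a,3),round(z,3),'len',np.hypot(a,z).round(3),'phi',np.degrees(np.arctan2(-z,abs(a))).round(1))
s=bot.read_state();print(s['tcp_rot'][:,0])
E
```

```text
(307, 324) [ 0.454 -0.158  0.117] -0.143 -0.184 len 0.233 phi 52.2
(298, 300) [ 0.441 -0.134  0.165] -0.116 -0.136 len 0.179 phi 49.7
(272, 238) [ 0.404 -0.066  0.278] -0.039 -0.023 len 0.045 phi 30.2
[-4.72280896e-01  8.81448019e-01 -3.80550563e-04]
```

drive_tool(deltas="0 0 0 20 0;0 0 0 20 0;0 30 -15 20 -0.13;0 60 -30 20 -0.26;0 90 -47 20 -0.40;0 90 -47 20 -0.40;0 90 -47 0 -0.40;0 90 -47 -20 -0.40;0 90 -47 -40 -0.40;0 90 -47 -43 -0.40;0 90 -47 -43 -0.40")

```text
time_s: 6.4
position: [0.4755, -0.0798, 0.2363]
tcp_rot: [[-0.091, 0.996, -0.002], [0.996, 0.091, 0.001], [0.001, -0.002, -1.0]]
force: [0.3, -0.2, 0.4]
opening: 0.135
grasp_force: 30.0
```

```bash
python3 - <<'E'
from h import *
s=bot.read_state();print(s['position'],s['time_s'],s['force'],s['tcp_rot'][:,0])
im=snap('side','s3.png')[:,:,::-1]
cv2.imwrite('pics/s3c.png',cv2.resize(im[190:430,190:440],None,fx=2.4,fy=2.4,interpolation=2))
E
```

```text
[ 0.47551447 -0.07984396  0.23634624] 6.4 [ 0.30347116 -0.20553226  0.41662203] [-0.09120911  0.99583093  0.00128706]
```

View pics/s3c.png

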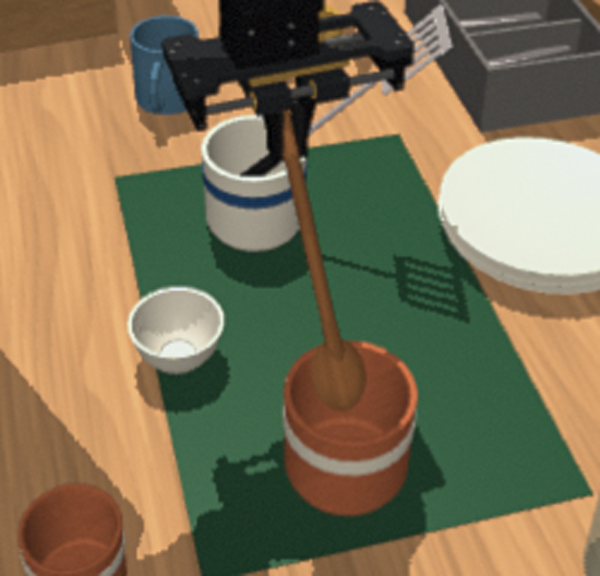

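The picture shows the bowl inside the large crock's mouth, its tip at side (332,360), with the shaft over the near rim as planned. I'll turn a little so the handle drops between the sugar bowl and the white crock, then lever the spoon up on the near rim.

drive_tool(deltas="0 -14 -2 0 0.1;0 -28 -4 0 0.19;0 -28 -4 0 0.19;0 -30 2 -12 0.19;0 -32 8 -25 0.19;0 -34 15 -33 0.19;0 -36 21 -41 0.19;0 -38 27 -51 0.19;0 -39 33 -61 0.19;0 -41 38 -71 0.19;0 -42 43 -82 0.19;0 -42 43 -82 0.19")

```text
time_s: 7.65
position: [0.434, -0.0363, 0.1545]
tcp_rot: [[-0.278, 0.961, -0.001], [0.961, 0.278, 0.001], [0.001, -0.001, -1.0]]
force: [-0.5, 0.3, 1.7]
opening: 0.136
grasp_force: 30.0
```

```bash
cat >> h.py <<'E'
def crop(f):
    im=snap('side',f)[:,:,::-1]; cv2.imwrite('pics/c_'+f,cv2.resize(im[190:430,190:440],None,fx=2.4,fy=2.4,interpolation=2))
def pitch():
    """spoon pitch in grip plane from brown shaft pixels of side view, bowl-down +"""
    im=imaging.capture('side');ms=imaging.camera_model('side');h=cv2.cvtColor(im,cv2.COLOR_RGB2HSV)
    s=bot.read_state();R=np.array(s['tcp_rot']);g=np.array(s['position'])-.019*R[:,2]
    res=[]
    for ph in np.radians(np.arange(-80,81,1)):
        P=[g+l*(-R[:,0]*np.cos(ph)-np.array([0,0,1])*np.sin(ph)) for l in np.arange(.05,.165,.01)]
        uv=proj(ms,P).astype(int);v=h[uv[:,1],uv[:,0]].astype(int)
        res.append(((v[:,0]>=5)&(v[:,0]<19)&(v[:,1]>135)&(v[:,2]<135)).mean())
    res=np.array(res);i=np.where(res>=res.max()-.01)[0]-80
    print('pitch',i.min(),i.max(),'score',res.max(),'pos',s['position'].round(4),'F',s['force'].round(1),'t',s['time_s'],'x',R[:,0].round(3))
E
python3 -c "
from h import *
pitch()"
```

```text
pitch 16 25 score 1.0 pos [ 0.4345 -0.0367  0.1551] F [-1.1  0.6 -0.3] t 7.7 x [-0.278  0.961  0.   ]
```

drive_tool(deltas="0 -1 3 -10 0;0 -2 6 -20 0;0 -2 8 -30 0;0 -3 10 -39 0;0 -3 11 -50 0;0 -3 12 -62 0;0 -3 11 -72 0;0 -3 11 -83 0;0 -3 9 -90 0;0 -2 8 -97 0;0 -2 8 -97 0")

```text
time_s: 8.8
position: [0.432, -0.0292, 0.0574]
tcp_rot: [[-0.277, 0.961, -0.002], [0.961, 0.277, 0.001], [0.001, -0.001, -1.0]]
force: [-0.5, 1.3, 1.7]
opening: 0.135
grasp_force: 30.0
```

```bash
python3 -c "
from h import *
pitch();crop('s4.png')"
```

```text
pitch -11 -10 score 1.0 pos [ 0.4321 -0.0292  0.0578] F [-0.3  1.6  0.4] t 8.85 x [-0.277  0.961  0.001]
```

View pics/c_s4.png

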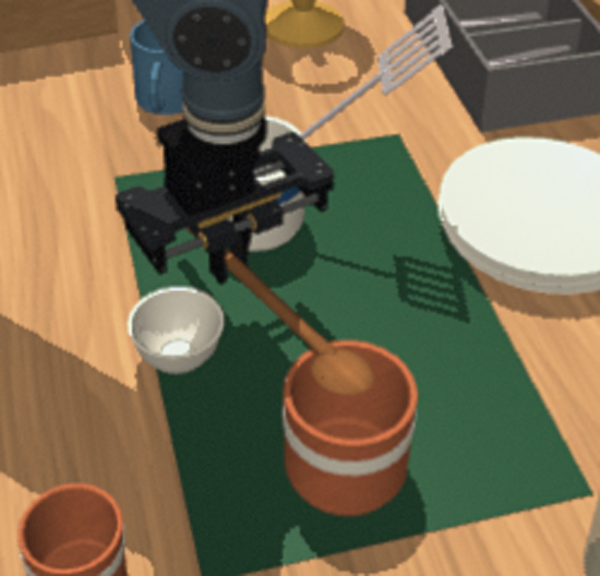

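The spoon is now bowl-up by about 10° and the crock hasn't moved. I'll take a shorter lever on the rim to go steeper.

drive_tool(deltas="0 0 0 20 0;0 0 0 40 0;0 12 -42 40 0;0 24 -84 40 0;0 24 -84 40 0;0 24 -84 30 0;0 24 -84 20 0;0 25 -86 14 0;0 25 -87 8 0;0 26 -89 4 0;0 26 -91 0 0;0 27 -93 -4 0")

```text
time_s: 10.1
position: [0.4586, -0.1216, 0.0537]
tcp_rot: [[-0.278, 0.961, -0.002], [0.961, 0.278, 0.001], [0.001, -0.001, -1.0]]
force: [-1.8, 3.2, 1.1]
opening: 0.139
grasp_force: 30.0
```

```bash
python3 -c "
from h import *
pitch()"
```

```text
pitch -31 -12 score 1.0 pos [ 0.4589 -0.1221  0.0533] F [-1.3  3.   0.5] t 10.15 x [-0.277  0.961  0.001]
```

drive_tool(deltas="0 0 0 6 0;0 0 0 12 0;0 -1 15 12 -0.05;0 -1 30 12 -0.05;0 -1 30 12 -0.05;0 -1 30 6 -0.05;0 -1 30 0 -0.05;0 -1 30 -4 -0.05;0 -1 30 -7 -0.05;0 -1 30 -9 -0.05;0 -1 30 -9 -0.05")

```text
time_s: 11.25
position: [0.4582, -0.0923, 0.0448]
tcp_rot: [[-0.229, 0.973, -0.001], [0.973, 0.229, 0.0], [0.0, -0.001, -1.0]]
force: [-1.3, 0.4, -0.1]
opening: 0.134
grasp_force: 30.0
```

```bash
python3 -c "
from h import *
pitch();crop('s5.png')"
```

```text
pitch -27 -24 score 1.0 pos [ 0.4582 -0.0923  0.045 ] F [-0.3  0.2 -0.6] t 11.3 x [-0.229  0.973  0.   ]
```

View pics/c_s5.png

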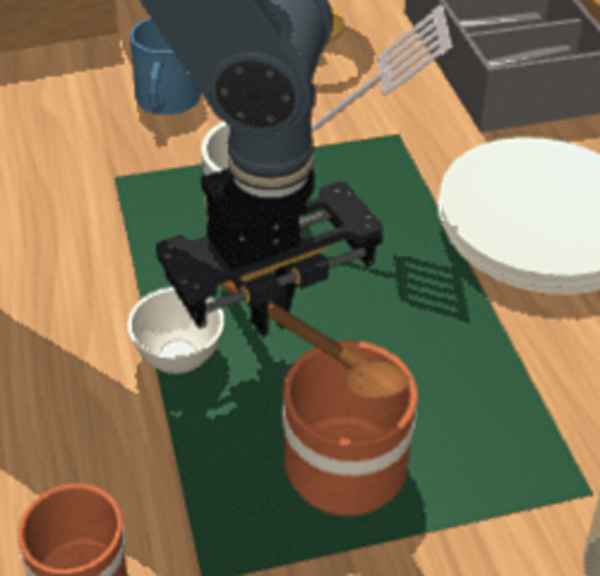

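drive_tool(deltas="0 0 2 -3 0;0 -1 3 -5 0;0 -1 3 -5 0;40 -1 3 -5 0;40 -1 3 -5 0;40 -1 3 -5 0;40 -1 3 -5 0;40 -1 3 -5 0;40 -1 3 -5 0;40 -1 3 -5 0;40 -1 3 -5 0;40 -1 3 -5 0")

```text
time_s: 12.55
position: [0.4573, -0.0892, 0.0402]
tcp_rot: [[-0.229, 0.973, 0.0], [0.973, 0.229, -0.0], [-0.0, 0.0, -1.0]]
force: [-0.5, -0.5, -0.3]
opening: 0.455
grasp_force: 0.0
```

```bash
python3 -c "
from h import *
print(bot.read_state()['opening']);pitch()"
```

```text
0.4552508738959211
pitch -29 -27 score 1.0 pos [ 0.4573 -0.0892  0.0402] F [-0.2  0.3  0.3] t 12.6 x [-0.229  0.973  0.   ]
```

drive_tool(deltas="40 4 -18 12 0;40 9 -37 22 0;40 13 -55 31 0;40 17 -73 41 0;40 17 -73 41 0;0 17 -73 41 0;0 17 -73 41 0;0 17 -73 41 0;0 17 -73 41 0;0 17 -73 41 0;0 17 -73 41 0;0 17 -73 41 0")

```text
time_s: 13.8
position: [0.4741, -0.1618, 0.0811]
tcp_rot: [[-0.229, 0.973, -0.001], [0.973, 0.229, 0.0], [0.001, -0.0, -1.0]]
force: [0.5, 1.3, -0.9]
opening: 0.131
grasp_force: 30.0
```

```bash
python3 -c "
from h import *
crop('s6.png')
print(bot.read_state())"
```

```text
{'time_s': 13.85, 'joint_positions': array([-3.16563520e+01,  3.39796762e+01,  1.06669944e+02,  4.25273110e-03,
        3.93833358e+01, -4.49007752e+01]), 'qvel': array([-0.07564501, -0.00374796, -0.0895106 , -0.06339077, -0.00104018,
        0.07946864]), 'tau': array([-1.81168634e-01, -3.82406616e+01, -9.15252060e+00, -4.23899456e-02,
       -4.25062620e-02, -7.22924633e-04]), 'position': array([ 0.47415359, -0.16192514,  0.08108743]), 'tcp_rot': array([[-2.29049689e-01,  9.73414621e-01, -4.64890708e-04],
       [ 9.73414633e-01,  2.29049855e-01,  3.41961155e-04],
       [ 4.39353138e-04, -3.74205322e-04, -9.99999833e-01]]), 'force': array([-0.1712222 , -0.1809638 , -0.53935052]), 'moment': array([ 0.01230449,  0.02968143, -0.02773913]), 'grasp_force': 30.000046379864216, 'opening': 0.1308549598044531}
```

View pics/c_s6.png

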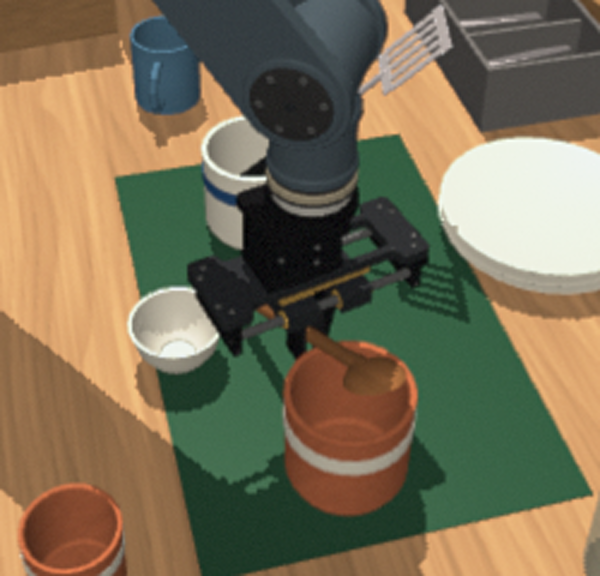

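drive_tool(deltas="0 0 0 20 0;0 0 0 50 0;0 0 0 90 0;0 0 0 130 0;0 10 -40 130 0;0 20 -85 130 0;0 30 -130 130 0;0 40 -175 130 0;0 49 -214 130 0;0 49 -214 130 0;0 49 -214 130 0")

```text
time_s: 14.95
position: [0.5227, -0.3767, 0.2103]
tcp_rot: [[-0.227, 0.974, -0.001], [0.974, 0.227, 0.001], [0.002, -0.001, -1.0]]
force: [-0.9, 1.3, 0.2]
opening: 0.135
grasp_force: 30.0
```

```bash
cat >> h.py <<'E'
def sweep(cam,sgn,lo,hi,f):
    """mean shaft-colour score along candidate pitches (elevation of bowl above horizontal), sgn=+1 bowl side, -1 handle side"""
    im=imaging.capture(cam);cv2.imwrite('pics/'+f,im[:,:,::-1]);m=imaging.camera_model(cam);h=cv2.cvtColor(im,cv2.COLOR_RGB2HSV)
    s=bot.read_state();R=np.array(s['tcp_rot']);g=np.array(s['position'])-.019*R[:,2]
    A=np.arange(0,81,2);L=np.arange(lo,hi,.01);M=[]
    for a in np.radians(A):
        d=sgn*(-R[:,0]*np.cos(a)+np.array([0,0,1])*np.sin(a))
        uv=proj(m,[g+l*d for l in L]).astype(int);v=h[uv[:,1].clip(0,479),uv[:,0].clip(0,639)].astype(int)
        M.append((v[:,0]>=5)&(v[:,0]<19)&(v[:,1]>140)&(v[:,2]<125))
    M=np.array(M)
    for a,r in zip(A,M):
        if r.mean()>.5: print(a,''.join('#' if x else '.' for x in r))
    print('pos',s['position'].round(4),'F',s['force'].round(1),'t',s['time_s'])
E
python3 -c "
from h import *
sweep('side',1,.02,.17,'s7.png');sweep('top',1,.05,.17,'t7.png');sweep('side',-1,.02,.22,'s7b.png')"
```

```text
24 ####..#####.....
26 ############....
28 ############....
30 ############....
32 ##############..
34 #######.#######.
36 #####......####.
pos [ 0.5226 -0.3753  0.2104] F [-0.8  0.6 -0.5] t 15.0
pos [ 0.5226 -0.3747  0.2106] F [ 0.3  0.5 -0.2] t 15.05
pos [ 0.5228 -0.3744  0.2109] F [-0.1  0.3 -0.8] t 15.1
```

drive_tool(deltas="0 -1 5 -20 0;0 -2 9 -40 0;0 -2 9 -54 0;0 -2 9 -54 0;0 -3 13 -54 0;0 -4 17 -50 0;0 -5 21 -45 0;0 -6 28 -37 0;0 -8 34 -29 0;0 -9 41 -21 0;0 -11 48 -13 0;0 -11 48 -13 0")

```text
time_s: 16.3
position: [0.5128, -0.3278, 0.2002]
tcp_rot: [[-0.23, 0.973, 0.002], [0.973, 0.23, -0.002], [-0.002, 0.002, -1.0]]
force: [1.9, -4.0, 2.0]
opening: 0.139
grasp_force: 30.0
```

```bash
python3 -c "
from h import *
sweep('side',1,.02,.17,'s8.png');sweep('side',-1,.02,.17,'s8b.png')"
```

```text
42 ###.#.#######...
44 ##############..
46 ################
48 ###############.
pos [ 0.5128 -0.3281  0.1994] F [ 0.8 -3.   1.4] t 16.35
pos [ 0.5126 -0.3282  0.1988] F [ 1.  -2.9  1. ] t 16.4
```

drive_tool(deltas="0 -1 4 3 0;0 -2 8 6 0;0 -3 13 9 0;0 -3 13 9 0;0 -3 11 9 0;0 -3 11 0 0;0 -3 11 -10 0;0 -3 11 -20 0;0 -3 11 -25 0;0 -3 11 -25 0")

```text
time_s: 17.4
position: [0.5107, -0.3197, 0.1735]
tcp_rot: [[-0.229, 0.973, 0.003], [0.973, 0.229, -0.005], [-0.005, 0.002, -1.0]]
force: [1.7, -6.6, 8.0]
opening: 0.134
grasp_force: 30.0
```

```bash
python3 -c "
from h import *
sweep('side',1,.02,.17,'s9.png')
def band(f):
    h=cv2.cvtColor(cv2.imread('pics/'+f),cv2.COLOR_BGR2HSV)[340:410,300:372];k=(h[...,1]<80)&(h[...,2]>110)
    y,x=np.where(k);return len(x),x.mean()+300,y.mean()+340,x.min()+300,x.max()+300
for f in('side0.png','s6.png','s8.png','s9.png'):print(f,band(f))
"
```

```text
32 ####..######....
34 #############...
36 #############...
38 #############...
40 ###############.
42 #######.#..####.
pos [ 0.5106 -0.3195  0.1737] F [ 2.1 -6.2  7.9] t 17.45
side0.png (314, np.float64(332.88853503184714), np.float64(379.61464968152865), np.int64(307), np.int64(362))
s6.png (337, np.float64(334.0474777448071), np.float64(378.9881305637982), np.int64(307), np.int64(363))
s8.png (357, np.float64(332.3697478991597), np.float64(375.82633053221286), np.int64(306), np.int64(362))
s9.png (329, np.float64(326.0303951367781), np.float64(362.6626139817629), np.int64(300), np.int64(351))
```

```bash
python3 -c "
import cv2
a,b=[cv2.resize(cv2.imread('pics/'+f)[240:430,270:440],None,fx=2.3,fy=2.3,interpolation=2) for f in('s8.png','s9.png')]
cv2.imwrite('pics/cmp.png',cv2.hconcat([a,b]))"
```

```text
(no output)
```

View pics/cmp.png

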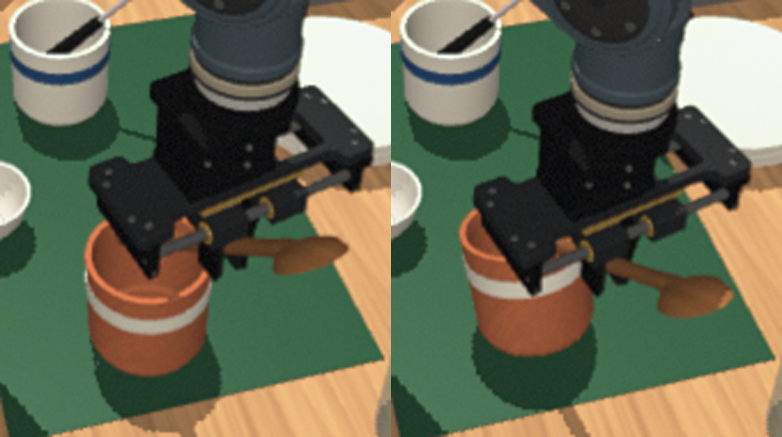

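The crock got pushed and tipped by the jammed handle end, with its bottom edge at crop y≈355 instead of 372 and its body leaning towards +y. I'll back off the way I came so it settles.

drive_tool(deltas="0 1 -3 4 0;0 2 -6 9 0;0 3 -10 14 0;0 3 -14 20 0;0 4 -17 26 0;0 4 -20 34 0;0 4 -20 44 0;0 4 -20 54 0;0 4 -20 54 0")

```text
time_s: 18.35
position: [0.5138, -0.3371, 0.2289]
tcp_rot: [[-0.229, 0.973, 0.002], [0.973, 0.229, -0.001], [-0.002, 0.001, -1.0]]
force: [-0.2, -0.5, 0.1]
opening: 0.131
grasp_force: 30.0
```

```bash
cat >> h.py <<'E'
def band(f):
    h=cv2.cvtColor(cv2.imread('pics/'+f),cv2.COLOR_BGR2HSV)[320:420,280:390];k=((h[...,1]<80)&(h[...,2]>110)).astype(np.uint8)
    n,l,st,c=cv2.connectedComponentsWithStats(k);i=1+st[1:,4].argmax();return st[i]+[280,320,0,0,0],c[i]+[280,320]
def body(f):
    "terracotta lower body below the band: bottom edge, left, right"
    h=cv2.cvtColor(cv2.imread('pics/'+f),cv2.COLOR_BGR2HSV)[370:420,285:390];k=((h[...,0]<12)&(h[...,1]>140)&(h[...,2]>60)).astype(np.uint8)
    n,l,st,c=cv2.connectedComponentsWithStats(k);i=1+st[1:,4].argmax();return st[i]+[285,370,0,0,0]
E
python3 -c "
from h import *
sweep('side',1,.02,.17,'s10.png')
for f in('side0.png','s8.png','s9.png','s10.png'):print(f,band(f),body(f))
"
```

```text
38 ############....
40 #############...
42 ###############.
44 ###############.
46 #########.......
pos [ 0.5135 -0.3369  0.2281] F [-0.8 -0.5 -1.9] t 18.4
side0.png (array([307, 358,  56,  30, 314]), array([332.88853503, 379.61464968])) [309 374  51  31 730]
s8.png (array([306, 354,  57,  31, 352]), array([332.74147727, 376.23011364])) [309 374  51  29 796]
s9.png (array([300, 351,  31,  19, 197]), array([314.80203046, 363.67005076])) [ 306  370   51   25 1023]
s10.png (array([307, 353,  57,  35, 354]), array([333.14689266, 378.25423729])) [309 374  51  30 726]
```

The crock stands upright again, with its outline within about 1 px of the start. I'll measure the grip-to-end length and the pitch properly before retrying deeper and away from the far wall.

```bash
cat >> h.py <<'E'
def bowl(f):
    "bowl-tip distance from grip and elevation, from brown component right of the gripper in a side picture taken now"
    im=cv2.imread('pics/'+f);h=cv2.cvtColor(im,cv2.COLOR_BGR2HSV);ms=imaging.camera_model('side')
    k=((h[...,0]>=5)&(h[...,0]<19)&(h[...,1]>140)&(h[...,2]<150)&(h[...,2]>45)).astype(np.uint8)
    s=bot.read_state();R=np.array(s['tcp_rot']);g=np.array(s['position'])-.019*R[:,2]
    d=-R[:,0]*np.cos(.75)+np.array([0,0,1])*np.sin(.75); c=proj(ms,[g+.12*d])[0].astype(int)
    n,l=cv2.connectedComponents(k); box=l[c[1]-6:c[1]+7,c[0]-6:c[0]+7].ravel(); i=np.bincount(box[box>0]).argmax()
    y,x=np.where(l==i); Q=np.array([vplane(ms,(a,b))[1:] for a,b in zip(x,y)])*[-1,1]
    r=np.hypot(*Q.T); far=Q[r>r.max()-.008].mean(0); sh=Q[(r>.03)&(r<.085)]
    print('area',len(x),'tip dist',r.max().round(4),'elev tip',np.degrees(np.arctan2(far[1],far[0])).round(1),'elev shaft',np.degrees(np.arctan2(sh[:,1].mean(),sh[:,0].mean())).round(1) if len(sh) else None)
E
python3 -c "
from h import *
bowl('s10.png')"
```

```text
area 597 tip dist 0.1692 elev tip 43.5 elev shaft 41.6
```

drive_tool(deltas="0 0 -2 -20 0;0 0 -2 -40 0;0 0 -2 -55 0;0 0 -2 -68 0;0 0 -2 -76 0;0 0 -2 -76 0;0 -1 3 -76 0;0 -2 7 -76 0;0 -3 11 -72 0;0 -4 15 -67 0;0 -4 15 -67 0")

```text
time_s: 19.5
position: [0.5099, -0.3221, 0.1618]
tcp_rot: [[-0.229, 0.973, 0.002], [0.973, 0.229, -0.002], [-0.002, 0.001, -1.0]]
force: [0.4, -2.8, 1.3]
opening: 0.137
grasp_force: 30.1
```

```bash
python3 -c "
from h import *
sweep('side',1,.02,.17,'s11.png')
print(band('s11.png'),body('s11.png'));bowl('s11.png')
"
```

```text
46 ############....
48 ##############..
50 ###############.
52 #########.####..
pos [ 0.5099 -0.3224  0.1614] F [ 2.5 -3.9  2. ] t 19.55
(array([307, 356,  53,  32, 321]), array([331.14330218, 379.30218069])) [309 375  51  29 723]
area 397 tip dist 0.1705 elev tip 49.8 elev shaft 48.7
```

drive_tool(deltas="0 -1 4 4 0;0 -2 8 7 0;0 -3 13 10 0;0 -4 16 12 0;0 -4 16 12 0;0 -3 12 12 0;0 -2 9 12 0;0 -2 9 12 0")

```text
time_s: 20.35
position: [0.506, -0.312, 0.1708]
tcp_rot: [[-0.229, 0.973, -0.004], [0.973, 0.229, 0.004], [0.005, -0.003, -1.0]]
force: [1.2, -0.9, 0.0]
opening: 0.137
grasp_force: 29.8
```

```bash
python3 -c "
from h import *
sweep('side',1,.02,.17,'s12.png')
print(band('s12.png'),body('s12.png'));bowl('s12.png')
"
```

```text
50 ###########.....
52 .##############.
54 ...#############
pos [ 0.506  -0.3119  0.1709] F [ 0.5 -1.4 -0.4] t 20.4
(array([307, 353,  57,  35, 348]), array([333.09770115, 378.35632184])) [309 374  51  31 724]Traceback (most recent call last):
  File "<string>", line 4, in <module>
    print(band('s12.png'),body('s12.png'));bowl('s12.png')
                                           ~~~~^^^^^^^^^^^
  File "h.py", line 62, in bowl
    n,l=cv2.connectedComponents(k); box=l[c[1]-6:c[1]+7,c[0]-6:c[0]+7].ravel(); i=np.bincount(box[box>0]).argmax()
                                                                                  ~~~~~~~~~~~~~~~~~~~~~~~~~~~~~~^^
ValueError: attempt to get argmax of an empty sequence
```

drive_tool(deltas="0 0 -2 0 0;0 0 -3 -4 0;0 0 -3 -8 0;0 0 -3 -12 0;0 0 -2 -15 0;0 0 -2 -18 0;0 0 -2 -18 0")

```text
time_s: 21.1
position: [0.5071, -0.3149, 0.1537]
tcp_rot: [[-0.229, 0.973, -0.001], [0.973, 0.229, 0.001], [0.001, -0.001, -1.0]]
force: [-0.5, -0.2, -1.0]
opening: 0.135
grasp_force: 30.0
```

```bash
python3 -c "
from h import *
sweep('side',1,.02,.17,'s13.png')
print(band('s13.png'),body('s13.png'))
"
```

```text
50 .#############..
52 ..##############
54 ...############.
pos [ 0.5072 -0.315   0.1539] F [ 0.4 -0.2 -1.2] t 21.15
(array([307, 356,  56,  32, 338]), array([332.71005917, 378.8816568 ])) [309 374  51  31 728]
```

drive_tool(deltas="0 0 0 -3 0;0 0 0 -6 0;0 0 0 -9 0;0 0 0 -11 0;0 0 0 -11 0;0 0 0 -11 0")

```text
time_s: 21.75
position: [0.5087, -0.3175, 0.1446]
tcp_rot: [[-0.229, 0.973, 0.004], [0.973, 0.229, -0.005], [-0.005, 0.002, -1.0]]
force: [0.5, -4.7, 4.4]
opening: 0.136
grasp_force: 30.0
```

drive_tool(deltas="0 1 -3 1 0;0 1 -5 1 0;0 1 -5 1 0")

```text
time_s: 22.05
position: [0.5079, -0.3196, 0.1436]
tcp_rot: [[-0.228, 0.974, -0.001], [0.974, 0.228, 0.002], [0.002, -0.001, -1.0]]
force: [0.9, -0.5, -0.8]
opening: 0.136
grasp_force: 29.9
```

```bash
python3 -c "
from h import *
sweep('side',1,.02,.17,'s14.png')
print(band('s14.png'),body('s14.png'))
"
```

```text
48 #############...
50 .##############.
52 ..#############.
pos [ 0.5079 -0.3197  0.1436] F [ 0.6 -0.5  1.2] t 22.1
(array([307, 355,  49,  33, 299]), array([329.17725753, 379.4548495 ])) [309 374  51  31 729]
```

drive_tool(deltas="0 0 0 -2 0;0 0 0 -4 0;0 0 0 -5 0;0 0 0 -5 0;0 0 0 -5 0")

```text
time_s: 22.6
position: [0.5096, -0.3223, 0.1405]
tcp_rot: [[-0.229, 0.973, 0.003], [0.973, 0.229, -0.005], [-0.005, 0.002, -1.0]]
force: [0.7, -4.2, 4.9]
opening: 0.131
grasp_force: 30.0
```

```bash
python3 -c "
from h import *
sweep('side',1,.02,.17,'s15.png')
print(band('s15.png'),body('s15.png'))
"
```

```text
46 #############...
48 ###############.
50 .###############
52 .########.####..
pos [ 0.5096 -0.3223  0.1405] F [ 0.9 -4.   5.7] t 22.65
(array([307, 356,  49,  32, 293]), array([329.07167235, 379.42662116])) [309 375  50  30 722]
```

drive_tool(deltas="0 1 -2 2 0;0 1 -4 2 0;0 1 -4 2 0;70 1 -4 2 0;70 1 -4 2 0;70 1 -4 2 0;70 1 -4 2 0;70 1 -4 2 0;70 1 -4 2 0;70 1 -4 2 0;70 1 -4 2 0;70 1 -4 2 0")

```text
time_s: 23.85
position: [0.5093, -0.3242, 0.1412]
tcp_rot: [[-0.229, 0.973, 0.0], [0.973, 0.229, -0.0], [-0.0, 0.0, -1.0]]
force: [-0.3, 0.4, -0.5]
opening: 0.786
grasp_force: 0.0
```

```bash
python3 -c "
from h import *
sweep('side',1,.02,.17,'s16.png');print(bot.read_state()['opening'])
print(band('s16.png'),body('s16.png'))
"
```

```text
46 #############...
48 ###############.
50 ###############.
52 #########.......
pos [ 0.5093 -0.3242  0.1412] F [ 0.1 -0.1  0.4] t 23.9
0.7956218173371457
(array([307, 354,  35,  34, 209]), array([321.67942584, 378.00478469])) [309 374  51  30 726]
```

Released. The spoon leans at about 49° elevation (41° from vertical) and the crock is in place. I'll rise clear.

drive_tool(deltas="80 0 0 20 0;80 0 0 50 0;80 0 0 90 0;80 0 0 130 0;80 0 0 170 0;80 0 0 200 0;80 0 0 200 0;80 0 0 200 0;80 0 0 200 0;80 0 0 200 0;80 0 0 200 0")

```text
time_s: 25.0
position: [0.5089, -0.3238, 0.3397]
tcp_rot: [[-0.229, 0.973, -0.002], [0.973, 0.229, 0.002], [0.002, -0.002, -1.0]]
force: [-0.1, 0.0, -0.4]
opening: 0.919
grasp_force: 0.0
```

```bash
python3 - <<'E'
from h import *
import time
im=snap('side','s17.png');tp=snap('top','t17.png');snap('side','s18.png')
print(bot.read_state()['position'],band('s17.png'),body('s17.png'))
a=cv2.imread('pics/s17.png').astype(int);b=cv2.imread('pics/s18.png').astype(int);print('motion',abs(a-b)[200:430,200:480].mean())
h=cv2.cvtColor(cv2.imread('pics/s17.png'),cv2.COLOR_BGR2HSV)
k=((h[...,0]>=5)&(h[...,0]<19)&(h[...,1]>140)&(h[...,2]<125)&(h[...,2]>45)).astype(np.uint8);k[:200]=0;k[:,:330]=0
n,l,st,c=cv2.connectedComponentsWithStats(k)
print([st[i].tolist() for i in range(1,n) if st[i,4]>60])
# spoon line: fit bare shaft in side picture within the old vertical plane (az 103) through crock
ms=imaging.camera_model('side');d=np.array([.229,-.973,0]);C=np.array([.5093,-.3242,.16])
for e in range(38,60,2):
    P=[C+t*(d*np.cos(np.radians(e))+np.array([0,0,np.sin(np.radians(e))])) for t in np.arange(-.04,.17,.01)]
    uv=proj(ms,P).astype(int);print(e,''.join('#' if k[v,u] else '.' for u,v in uv))
E
```

```text
[ 0.50917791 -0.32407738  0.34046954] (array([307, 353,  54,  35, 333]), array([331.67567568, 378.93993994])) [309 374  51  31 725]
motion 1.4321066252587993
[[351, 343, 9, 22, 127], [330, 363, 79, 15, 547], [340, 379, 20, 25, 146]]
38 .######....##........
40 .######....###.......
42 ########....###......
44 #########...#####....
46 ###################..
48 #####################
50 ###################..
52 ##########...##..#...
54 ########.............
56 #######..............
58 #######..............
```

```bash
python3 -c "
from rig import bot
print(bot.hand_in())"
```

```text
the job is handed in; nothing more can be done
None
```

I've handed the job in: the spoon stands handle-down in the brown crock, leaning about 42° from vertical, and was held until its handle met the bottom; on the first try the handle jammed and tipped the crock briefly, but it ended upright and in place by the side picture, and I saw no sign that anything else was disturbed.

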